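Open the drilling jig one hole and load the bar

TASK

Open up the drilling jig: press the red spring button down and slide the grey sleeve along its tube until the button pops up through the hole in the green collar. Then lay the aluminium bar flat on the jig's white pad, lengthwise between the fence and the stop plate. Be gentle with the jig (never more than about 25 N) and leave the other things on the bench where they are.

Things in the scene. Friction and masses are not known exactly. Their poses are not given: they have to be found in the camera images.
- jig: Drilling jig fixed to the bench. Blue base plate 150 mm (its x) by 280 mm (its y), 12 mm thick; origin at the centre of its underside, z up. A square tube runs along its y at x = +35 mm, held at its -y end by a dark block (y -130 to -106 mm, 52 mm high), and carries the grey sleeve, 32 mm square, top face 48 mm above the bench. Takes no more than 25 N from the robot.
- sleeve (a joint): Travel of the grey sleeve along the jig's +y, m. About 0 at the start, the button standing in the yellow-banded hole (play 1 mm either way). The button catches in the green collar's hole somewhere between 0.042 and 0.068 (the collar was set by hand; not measured). End stop at 0.076. It slides with about 4 N of friction. While the button is up in a hole the sleeve is locked.
- button (a joint): How far the red button is pressed down, m: 0 fully up (7 mm proud of the sleeve's top face), 0.007 flush, 0.009 trapped under the sleeve's 2 mm wall, 0.011 the limit. Spring: 2 N at 0, 4 N at flush. Domed top, 6 mm radius: only within 1 mm of flush or deeper does a sideways push on the sleeve (10 to 15 N) ride the hole's edge over it.
- button_top (a point): Top of the red domed button (12 mm across), which stays at one place along the jig and only moves up and down. It snaps up by itself when a hole comes over it and then blocks the sleeve dead, felt as a sharp rise of the push.
- yellow_hole (a point): Centre of the yellow-banded 14 mm hole, on the sleeve's top face; moves with the sleeve.
- thumb_rest (a point): Centre of the flat face (28 mm wide, 18 mm high, looking to the jig's -y) of the black thumb rest that stands on the sleeve's top face, 10 mm to the +y of the yellow hole's centre. Shut fingertips that press the button can push this face at the same time to slide the sleeve.
- pad (a point): Centre of the white pad (50 mm in the jig's x by 104 mm in its y) on top of the blue base plate, 12 mm above the bench, 53 mm to the +y of the fence face; axes parallel to the jig's. The bar belongs here.
- bar: Loose aluminium bar 24 x 100 x 20 mm (its x, y, z), about 0.13 kg, with two dark dots on top; origin at the centre of its underside, length along its y.
- brass_bar: Loose brass bar 30 x 70 x 20 mm, not needed; origin at the centre of its underside.
- beaker: Clear beaker 84 mm across, 110 mm high, not needed; origin at the centre of its underside.
- jar: Small jar 60 mm across, 85 mm high, not needed; origin at the centre of its underside.
- screwdriver: Orange screwdriver lying on the bench between robot and jig, not needed; origin below its middle.
- bit_stand: Red block 60 x 120 x 30 mm with drill bits standing up to 105 mm high, not needed; origin at the centre of its underside.
- wrench: Steel wrench lying on the bench, not needed; origin below its middle.
- fence_face (a point): Centre of the fixed dark fence plate's inner face, looking to the jig's +y (50 mm wide in x, 12 to 46 mm above the bench). The plate is 8 mm thick.
- stop_face (a point): Centre of the inner face (looking to the jig's -y) of the steel stop plate over the pad; moves with the sleeve. Plate 8 mm thick, 14 to 46 mm above the bench. It is 63 mm from the fence at the yellow hole, 105 to 131 mm when caught in the green collar.
- collar_mid (a point): Point on the middle line of the sleeve's top face, 55 mm to the jig's -y of the yellow hole: the centre of the 14 mm hole in the green collar (64 mm long, 1 mm proud of the sleeve, moves with it) lies within 12 mm of it along the sleeve. Where exactly is not measured: it must be felt or seen.
There are look-alikes about, which are no part of the job. Of the things like the bar, leave any that is blue or pink; of the rest the larger one is meant.

How it is judged:
By the outcome, as a careful person would: the job done as asked, in the order asked, and still so for the second after the job is handed in, with the robot touching nothing.
It also fails if it takes over 61 s, if anything falls off the work surface, if the arm or the gripper's body presses on something with over 40 N, if the wrist force passes 120 N, or if a joint passes its speed limit or range.

ROBOT

A 6-joint arm with a two-finger parallel gripper is mounted at the origin on the work surface. World frame = base frame: x ahead of the robot, y to its left, z up, the work surface at z = 0. Lengths are in m, angles in rad, forces in N, time in s.
With the tool pointing down it reaches from about 0.375 to 0.9 m from the base axis. Payload 3.1 kg.
Tool frame: the origin (TCP) lies midway between the tips of the shut fingers; the grasp point (between the pads) lies 19 mm behind it; z points along the fingers, y is the line along which they close (so a half turn about z gives the same grasp; the last joint's range is limited). The gripper opens to 87 mm and grips with 3 to 60 N. Pads are 19 mm wide; open, the fingers measure 117 mm over their backs; the gripper's body (75 mm by 190 mm) begins 51 mm behind the grasp point.
Start: joints at [0.956, 0.527, 1.433, -0, 1.181, -0.178], TCP at [0.264, 0.566, 0.223] pointing down, gripper open.
Joint ranges: [-3.08, 3.08], [-0.75, 2.2], [0.22, 2.44], [-1.43, 4.57], [0, 2.65], [-2.85, 2.85]. Speed limits (rad/s): [2.79, 2.79, 3.14, 3.14, 3.14, 3.14].

INTERFACE

Orientations are given as a unit quaternion [x, y, z, w].
In Python, from rig import get_obs, cams, job gives the robot as it stands.
- The arm moves only by the tool servo_tool, never from a script. Its argument "moves" is text: rows parted by semicolons, each of 5 numbers parted by spaces: the shift along the tool's x, y, z in m, then the turn about the tool's z in degrees, then the finger opening in m, from 0 to 0.087. In form: dx dy dz spin claw; .... A call has 1 to 10 rows; each row is the pose to reach, as a shift and turn from the pose commanded when the call began, along the tool's axes at that moment; what a row does not reach only later rows make up. A row lasts 1/12 s, in which the tool goes at most 41.7 mm and 7.16 degrees, less where a joint would pass 70% of its speed; a pose out of reach is approached as far as the arm can. A call with a gripper value outside its range is refused whole. The fingers move at their own pace and stop on an object; "grip_force" is the grip in N (left out, the last holds). Time passes only in rows, so rows that repeat a pose let the fingers close. It gives the time, the measured TCP pose, the force, the opening and the grip force at its end, in the units of the state.
- get_obs(): the state, without advancing time (a new reading comes with each control period).
- cams.camera(name): name is "scene" or "top" or "wrist"; returns the picture (480x640x3 uint8, blue, green, red); there is no depth.
- cams.camera_model(name): a dict with "fx", "fy", "cx", "cy" (pixels), "R" (3x3) and "t" (3): a world point X has camera coordinates R X + t. Camera axes: x right, y down, z forward; pixel columns grow to the right and rows downward; lengths in m; the calibration is good to about 2 mm. A picture is of the moment at which its call begins: read the wrist's pose just before it. camera_model takes no time and is no camera call; for the wrist camera it gives the pose at the moment of the call.
- job.hand_in(): hands the job in; it is judged then, once.
The state is a dict: "time": time; "q": joint angles; "joint_velocities": joint speeds; "joint_torque": joint torques, N m; "position": TCP position; "tool_rot": TCP orientation; "ft_force": force on the tool from outside, world axes, zero at the start; "moment": the same for the moment, N m; "grip_width": finger opening in m; "grip_force": force on a finger pad.
Only numpy, scipy, OpenCV 4.12 (cv2) and the standard library are available. Lean on these libraries where they do the work, as an engineer would, in place of code of your own. Each camera call takes 0.05 s, during which the arm holds its last target. There are 200 camera calls.

## Working session

There is one attempt and no reset: what is moved stays moved. The work goes in short steps, Python scripts to look and compute and a tool call to move; the robot and the scene stay as the last step left them, time stands still between calls to the robot, and variables do not carry over. Pictures are saved under pics/ and viewed, at most 10 in all, crops included, and the job is handed in when it is done.

Besides the shell and the picture viewer there is one more tool, called after "Emit:" as name(argument=value, ...), one argument or row to a line, values as JSON. servo_tool: Moves the arm, as the interface text tells. Its arguments: {"type":"object","properties":{"moves":{"type":"string"},"grip_force":{"type":"number"}},"required":["moves"]}

```bash
ls; mkdir -p pics; cat > h.py <<'E'
import numpy as np, cv2
from rig import get_obs, cams, job
def ray(m,u,v,z):
    R=np.array(m["R"]);t=np.array(m["t"])
    c=-R.T@t; d=R.T@np.array([(u-m["cx"])/m["fx"],(v-m["cy"])/m["fy"],1])
    return c+d*(z-c[2])/d[2]
def proj(m,X):
    p=np.array(m["R"])@np.array(X)+np.array(m["t"])
    return np.array([m["fx"]*p[0]/p[2]+m["cx"],m["fy"]*p[1]/p[2]+m["cy"]])
E
python3 - <<'E'
from h import *
for n in("scene","top"):
    cv2.imwrite(f"pics/{n}0.png",cams.camera(n)); m=cams.camera_model(n); print(n,m)
o=get_obs();print(o["time"],o["position"],o["tool_rot"],o["ft_force"])
E
```

```text
pics
scene {'fx': 594.371213330883, 'fy': 594.371213330883, 'cx': 312.3694017297304, 'cy': 244.0103661753046, 'R': array([[-0.20387911,  0.97894567, -0.00993369],
       [ 0.69774759,  0.13818323, -0.70288953],
       [-0.68671799, -0.1502357 , -0.71122966]]), 't': array([ 0.11215182, -0.33467087,  1.71439038])}
top {'fx': 465.2738804338466, 'fy': 465.2738804338466, 'cx': 314.3902145037975, 'cy': 245.00996327270178, 'R': array([[ 0.00323963, -0.9999929 ,  0.00192457],
       [-0.97942673, -0.00356133, -0.20176869],
       [ 0.20177411, -0.00123132, -0.97943131]]), 't': array([0.0244184 , 0.59285052, 0.92888612])}
0.1 [0.264016   0.56580152 0.22171196] [ 2.16713855e-01  9.76234725e-01 -8.55427113e-04 -3.67605597e-04] [-0.13033737  0.13456638  0.66877264]
```

View pics/top0.png

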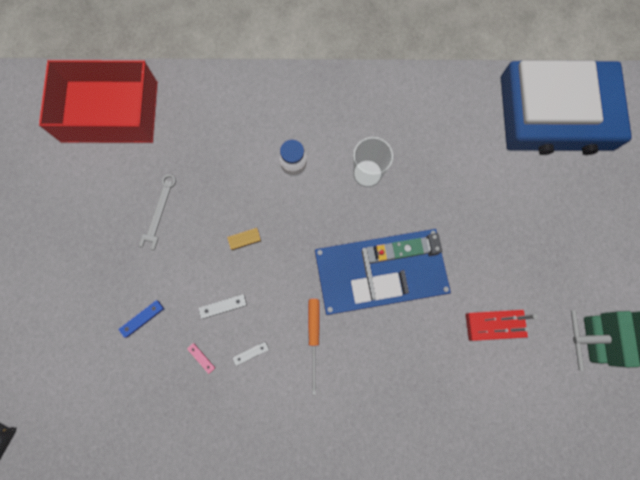

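View pics/scene0.png

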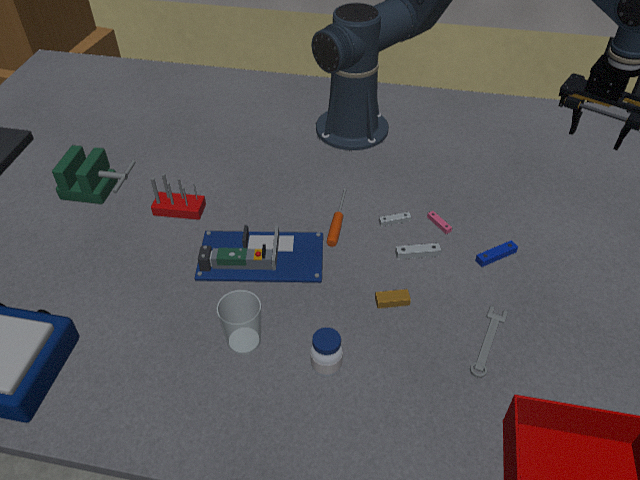

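The top view shows the jig with corners at (316,250), (436,230), (450,294) and (326,313). The dark block is at right (434,243), the yellow hole near (381,253), the collar hole near (408,248) and the pad near (380,288). The bar meant is the larger white one at (222,306). The scene view agrees.

```bash
python3 - <<'E'
from h import *
m=cams.camera_model("top"); im=cv2.imread("pics/top0.png"); hsv=cv2.cvtColor(im,cv2.COLOR_BGR2HSV)
P=[ray(m,u,v,.012)[:2] for u,v in[(316,250),(436,230),(450,294),(326,313)]]
print("corners",np.round(P,4),[round(np.linalg.norm(P[i]-P[i-1]),3) for i in range(4)])
y=(P[0]-P[1]+P[3]-P[2]);y/=np.linalg.norm(y);x=np.array([y[1],-y[0]]);c=np.mean(P,0)
print("jig",c,"yaw",np.degrees(np.arctan2(x[1],x[0])))
for n,uv,z in[("yellow",(381,253),.048),("collar",(408,248),.049)]:
    w=ray(m,*uv,z)[:2];print(n,w,(w-c)@x,(w-c)@y)
g=cv2.inRange(hsv,(0,0,165),(180,50,255));
g[:, :190]=0;g[:,280:]=0;g[:270]=0
for k in cv2.findContours(g,0,2)[0]:
    if cv2.contourArea(k)<100: continue
    b=cv2.boxPoints(cv2.minAreaRect(k)); B=np.array([ray(m,*p,.02)[:2] for p in b])
    e=[B[1]-B[0],B[2]-B[1]];L=max(e,key=np.linalg.norm)
    print("bar",B.mean(0),[np.linalg.norm(v) for v in e],"long dir deg",np.degrees(np.arctan2(L[1],L[0])))
from scipy.spatial.transform import Rotation as Ro
R=Ro.from_quat(get_obs()["tool_rot"]).as_matrix();print(R.round(3));C=cams.camera_model("wrist");print(C["fx"],(-np.array(C["R"]).T@C["t"]),np.array(C["R"]).round(3))
E
```

```text
corners [[ 0.5914  0.0228]
 [ 0.6382 -0.2469]
 [ 0.4945 -0.2704]
 [ 0.4524  0.0007]] [np.float64(0.141), np.float64(0.274), np.float64(0.146), np.float64(0.274)]
jig [ 0.54410551 -0.12346759] yaw 9.330502424935359
yellow [ 0.57832838 -0.11659414] 0.03488446739846802 0.0012339873043961972
collar [ 0.5892833  -0.17477462] 0.0362616961186853 -0.05795284925205703
bar [0.36683502 0.16222129] [np.float64(0.07635561874525854), np.float64(0.019726596006166757)] long dir deg -63.475102613997144
bar [0.46673562 0.2260658 ] [np.float64(0.10105324106016542), np.float64(0.025009016003482893)] long dir deg -72.95867129799893
[[-0.906  0.423 -0.001]
 [ 0.423  0.906 -0.002]
 [ 0.    -0.002 -1.   ]]
332.7522738173657 [0.20040488 0.59534237 0.3841294 ] [[ 0.424  0.906 -0.002]
 [ 0.877 -0.41   0.251]
 [ 0.226 -0.108 -0.968]]
```

Emit:
servo_tool(
  moves="-0.6216 -0.556 0.02 55.7 0; -0.6216 -0.556 0.02 55.7 0; -0.6216 -0.556 0.02 55.7 0; -0.6216 -0.556 0.02 55.7 0; -0.6216 -0.556 0.02 55.7 0; -0.6216 -0.556 0.02 55.7 0; -0.6216 -0.556 0.02 55.7 0; -0.6216 -0.556 0.02 55.7 0; -0.6216 -0.556 0.02 55.7 0; -0.6216 -0.556 0.02 55.7 0",
)

```text
time: 0.93
position: [0.4283, 0.1814, 0.2124]
tool_rot: [0.648, 0.762, -0.0, -0.0]
ft_force: [-0.4, 0.5, -0.3]
grip_width: 0.0283
grip_force: 0.0
```

```bash
cat >> h.py <<'E'
from scipy.spatial.transform import Rotation as Ro
def go(p,hd):
    o=get_obs();R=Ro.from_quat(o["tool_rot"]).as_matrix();h=np.degrees(np.arctan2(R[1,0],R[0,0]))
    print("t",round(o["time"],2),"at",o["position"].round(4),"hd",round(h,2),"F",np.round(o["ft_force"],1))
    print("shift",(R.T@(np.array(p)-o["position"])).round(4),"spin",round(h-hd,2))
E
python3 - <<'E'
from h import *
go([.5922,-.2015,.1],99.33)
E
```

```text
t 0.93 at [0.4283 0.1814 0.2124] hd 99.27 F [-0.4  0.5 -0.3]
shift [-0.4043  0.1001  0.1123] spin -0.06
```

Emit:
servo_tool(
  moves="-0.4043 0.1001 0.05 0 0; -0.4043 0.1001 0.05 0 0; -0.4043 0.1001 0.05 0 0; -0.4043 0.1001 0.05 0 0; -0.4043 0.1001 0.05 0 0; -0.4043 0.1001 0.05 0 0; -0.4043 0.1001 0.05 0 0; -0.4043 0.1001 0.05 0 0; -0.4043 0.1001 0.05 0 0; -0.4043 0.1001 0.08 0 0",
)

```text
time: 1.77
position: [0.5915, -0.1937, 0.1448]
tool_rot: [0.648, 0.761, 0.001, 0.005]
ft_force: [1.1, -1.1, 0.1]
grip_width: 0.0007
grip_force: 0.0
```

Emit:
servo_tool(
  moves="-0.01 0 0.032 0 0; -0.01 0 0.032 0 0; -0.01 0 0.032 0 0; -0.01 0 0.032 0 0",
)

```text
time: 2.1
position: [0.5888, -0.1978, 0.1101]
tool_rot: [0.648, 0.762, 0.0, -0.001]
ft_force: [-0.1, -0.3, 0.4]
grip_width: 0.0
grip_force: 0.0
```

```bash
python3 - <<'E'
from h import *
go([.5922,-.2015,.1],99.33)
m=cams.camera_model("wrist");im=cams.camera("wrist");cv2.imwrite("pics/w1.png",im);np.save("w1.npy",m,allow_pickle=True)
E
```

```text
t 2.1 at [ 0.5888 -0.1978  0.1101] hd 99.29 F [-0.1 -0.3  0.4]
shift [-0.0042  0.0028  0.0101] spin -0.04
```

View pics/w1.png

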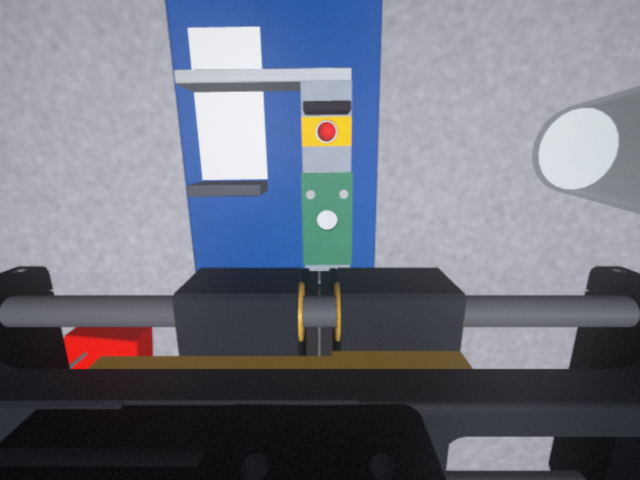

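The wrist view shows the red button at (326,131), the thumb rest at (327,107), and the collar hole at (327,220). The pad is left of the sleeve (columns ~190–267), with the fence at row ~188 and the stop plate at row ~78.

```bash
python3 - <<'E'
from h import *
m=np.load("w1.npy",allow_pickle=True).item();im=cv2.imread("pics/w1.png");hsv=cv2.cvtColor(im,cv2.COLOR_BGR2HSV)
def blob(mask,box):
    x0,y0,x1,y1=box;M=np.zeros_like(mask);M[y0:y1,x0:x1]=mask[y0:y1,x0:x1]
    k=max(cv2.findContours(M,0,2)[0],key=cv2.contourArea);(c,s,a)=cv2.minAreaRect(k);print(np.round(c,1),np.round(s,1),round(a,1));return np.array(c),cv2.boxPoints((c,s,a))
red=cv2.inRange(hsv,(0,120,80),(8,255,255))|cv2.inRange(hsv,(172,120,80),(180,255,255))
yel=cv2.inRange(hsv,(18,120,80),(35,255,255));wh=cv2.inRange(hsv,(0,0,190),(180,50,255));gr=cv2.inRange(hsv,(60,60,40),(90,255,255))
b,_=blob(red,(300,100,360,160));yb,_=blob(yel,(295,105,360,155));h,_=blob(wh,(312,205,345,240));p,pb=blob(wh,(185,80,280,185))
G=blob(gr,(290,160,365,280))
B=ray(m,*b,.053);Y=ray(m,*yb,.048);H=ray(m,*h,.049);print("button",B,"band",Y,"collar",H)
yaw=np.radians(9.33);x=np.array([np.cos(yaw),np.sin(yaw)]);y=np.array([-x[1],x[0]])
print("diff in jig",(H-B)[:2]@x,(H-B)[:2]@y)
# edges: base plate sides -> yaw; sleeve edges
blu=cv2.inRange(hsv,(105,120,50),(125,255,255))
E1=[];E2=[]
for r in range(20,240,10):
    c=np.where(blu[r,120:420])[0]+120; E1.append(ray(m,c[0],r,.012)[:2]);E2.append(ray(m,c[-1],r,.012)[:2])
for E in(E1,E2):
    E=np.array(E);v=cv2.fitLine(E.astype(np.float32),cv2.DIST_HUBER,0,.01,.01).ravel();d=v[:2]*np.sign(v[1]);print("dir",np.degrees(np.arctan2(-d[0],d[1])),v[2:]@x)
for n,uv,z in[("fence L top",(188,185),.046),("fence R top",(267,183),.046),("stop L",(176,78),.046),("padTL",(188,28),.012),("padTR",(260,27),.012),("padBL",(202,180),.012),("padBR",(267,179),.012),("restL",(303,113),.048)]:
    w=ray(m,*uv,z);d=(w-B)[:2];print(n,w.round(4),"jig rel button",(d@x).round(4),(d@y).round(4))
E
```

```text
[326. 131.] [17. 17.] 45.0
[326.  130.5] [29. 48.] 90.0
[326.5 219. ] [18. 19.] 90.0
[230.5 135. ] [89.5 69. ] 87.1
[326.5 218.5] [91. 49.] 90.0
button [ 0.57811785 -0.11590666  0.053     ] band [ 0.57811371 -0.11528147  0.048     ] collar [ 0.58800641 -0.17208239  0.049     ]
diff in jig 0.0006505075432608732 -0.05703571047235413
dir 10.176618 0.44405858576934143
dir 9.944103 0.5904862824869626
fence L top [ 0.492  -0.1647  0.046 ] jig rel button -0.0929 -0.0342
fence R top [ 0.5445 -0.1548  0.046 ] jig rel button -0.0395 -0.0329
stop L [ 0.4804 -0.0994  0.046 ] jig rel button -0.0938 0.0321
padTL [ 0.4725 -0.0614  0.012 ] jig rel button -0.0954 0.0709
padTR [ 0.5218 -0.0528  0.012 ] jig rel button -0.0453 0.0714
padBL [ 0.4898 -0.1643  0.012 ] jig rel button -0.095 -0.0334
padBR [ 0.5394 -0.1554  0.012 ] jig rel button -0.0446 -0.0327
restL [ 0.5619 -0.1072  0.048 ] jig rel button -0.0145 0.0112
```

```bash
python3 - <<'E'
from h import *
yaw=np.radians(9.6);y=np.array([-np.sin(yaw),np.cos(yaw)])
go([*(np.array([.5781,-.1159])-.002*y),.068],99.6)
E
```

```text
t 2.15 at [ 0.5894 -0.1977  0.111 ] hd 99.33 F [0.8 0.6 0. ]
shift [0.0806 0.0021 0.043 ] spin -0.27
```

Emit:
servo_tool(
  moves="0.0806 0.0021 0 -0.27 0; 0.0806 0.0021 0 -0.27 0; 0.0806 0.0021 0.02 -0.27 0; 0.0806 0.0021 0.043 -0.27 0; 0.0806 0.0021 0.043 -0.27 0; 0.0806 0.0021 0.043 -0.27 0",
)

```text
time: 2.65
position: [0.5785, -0.1177, 0.0681]
tool_rot: [0.645, 0.764, 0.0, 0.0]
ft_force: [0.1, 0.2, 0.6]
grip_width: 0.0005
grip_force: 0.0
```

```bash
python3 - <<'E'
from h import *
yaw=np.radians(9.6);y=np.array([-np.sin(yaw),np.cos(yaw)])
go([*(np.array([.5781,-.1159])-.002*y),.0575],99.6)
m=cams.camera_model("wrist");im=cams.camera("wrist");cv2.imwrite("pics/w2.png",im)
E
```

```text
t 2.65 at [ 0.5785 -0.1177  0.0681] hd 99.65 F [0.1 0.2 0.6]
shift [-0.0001 -0.0001  0.0106] spin 0.05
```

View pics/w2.png

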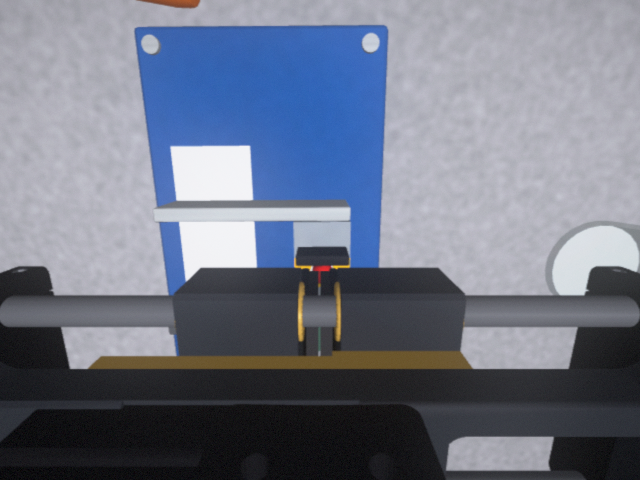

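The thumb rest (322,256) is just ahead of the fingers, with a sliver of red button (321,268) showing under the tips, so alignment is good. Descending.

Emit:
servo_tool(
  moves="0 0 0.01 0 0; 0 0 0.013 0 0; 0 0 0.016 0 0; 0 0 0.018 0 0; 0 0 0.019 0 0; 0 0 0.019 0 0",
)

```text
time: 3.2
position: [0.5788, -0.1192, 0.0485]
tool_rot: [0.646, 0.763, 0.0, 0.001]
ft_force: [-0.8, 0.5, 3.9]
grip_width: 0.0007
grip_force: 1.9
```

Emit:
servo_tool(
  moves="0.001 0 0.0002 0 0; 0.002 0 0.0002 0 0; 0.003 0 0.0002 0 0; 0.004 0 0.0002 0 0",
)

```text
time: 3.53
position: [0.5788, -0.117, 0.0484]
tool_rot: [0.645, 0.764, -0.001, 0.002]
ft_force: [0.1, -5.9, 4.7]
grip_width: 0.0007
grip_force: 4.4
```

Emit:
servo_tool(
  moves="0.001 0 0 0 0; 0.002 0 0 0 0; 0.003 0 0 0 0; 0.003 0 0 0 0",
)

```text
time: 3.87
position: [0.5783, -0.1142, 0.0484]
tool_rot: [0.645, 0.764, -0.001, 0.002]
ft_force: [0.2, -6.3, 5.3]
grip_width: 0.0004
grip_force: 4.0
```

Emit:
servo_tool(
  moves="0.001 0 0 0 0; 0.002 0 0 0 0; 0.003 0 0 0 0; 0.004 0 0 0 0; 0.005 0 0 0 0",
)

```text
time: 4.28
position: [0.5776, -0.1102, 0.0484]
tool_rot: [0.646, 0.764, -0.001, 0.003]
ft_force: [-0.8, -6.3, 4.8]
grip_width: 0.0003
grip_force: 4.1
```

Emit:
servo_tool(
  moves="0.002 0 -0.0003 0 0; 0.005 0 -0.0003 0 0; 0.008 0 -0.0003 0 0; 0.011 0 -0.0003 0 0; 0.014 0 -0.0003 0 0; 0.017 0 -0.0003 0 0; 0.020 0 -0.0003 0 0; 0.023 0 -0.0003 0 0; 0.026 0 -0.0003 0 0; 0.028 0 -0.0003 0 0",
)

```text
time: 5.12
position: [0.5725, -0.0812, 0.0484]
tool_rot: [0.645, 0.764, -0.001, 0.002]
ft_force: [-0.1, -5.9, 3.8]
grip_width: 0.0001
grip_force: 3.9
```

```bash
cat >> h.py <<'E'
def jig(p):
    a=np.radians(9.6);d=np.array(p)[:2]-[.5781,-.1159];return (d@[np.cos(a),np.sin(a)]).round(4),(d@[-np.sin(a),np.cos(a)]).round(4)
E
python3 - <<'E'
from h import *
o=get_obs();print(jig(o["position"]),o["time"])
E
```

```text
(np.float64(0.0002), np.float64(0.0351)) 5.1167
```

Emit:
servo_tool(
  moves="0.002 0 -0.001 0 0; 0.004 0 -0.001 0 0; 0.006 0 -0.001 0 0; 0.008 0 -0.001 0 0; 0.010 0 -0.001 0 0; 0.012 0 -0.001 0 0; 0.014 0 -0.001 0 0",
)

```text
time: 5.7
position: [0.57, -0.0673, 0.0487]
tool_rot: [0.646, 0.764, -0.001, 0.001]
ft_force: [1.5, -3.4, 0.1]
grip_width: 0.0003
grip_force: 2.1
```

Emit:
servo_tool(
  moves="0.001 0 0 0 0; 0.002 0 0 0 0; 0.003 0 0 0 0; 0.004 0 0 0 0; 0.005 0 0 0 0",
)

```text
time: 6.12
position: [0.5684, -0.0609, 0.0487]
tool_rot: [0.646, 0.764, -0.0, 0.0]
ft_force: [1.8, -3.2, -2.5]
grip_width: 0.0006
grip_force: 2.0
```

Emit:
servo_tool(
  moves="0.001 0 0 0 0; 0.002 0 0 0 0; 0.003 0 0 0 0",
)

```text
time: 6.37
position: [0.5682, -0.059, 0.0488]
tool_rot: [0.645, 0.764, -0.001, 0.001]
ft_force: [1.3, -9.9, -3.8]
grip_width: 0.0006
grip_force: 5.0
```

Emit:
servo_tool(
  moves="0.001 0 0 0 0; 0.001 0 0 0 0",
)

```text
time: 6.53
position: [0.5681, -0.0589, 0.0488]
tool_rot: [0.645, 0.764, -0.001, 0.001]
ft_force: [0.3, -10.0, -3.8]
grip_width: 0.0003
grip_force: 5.1
```

Emit:
servo_tool(
  moves="-0.006 0 0 0 0; -0.008 0 -0.03 0 0; -0.008 0 -0.07 0 0; -0.008 0 -0.1 0 0",
)

```text
time: 6.87
position: [0.568, -0.0635, 0.1501]
tool_rot: [0.646, 0.763, 0.0, -0.002]
ft_force: [-0.5, -0.1, -0.1]
grip_width: 0.0001
grip_force: 0.0
```

```bash
python3 - <<'E'
from h import *
a=np.radians(107.04)
go([*(np.array([.4667,.2261])-.085*np.array([np.cos(a),np.sin(a)])),.12],107.04)
E
```

```text
t 6.87 at [ 0.568  -0.0635  0.1501] hd 99.5 F [-0.5 -0.1 -0.1]
shift [ 0.218  -0.0409  0.0309] spin -7.54
```

Emit:
servo_tool(
  moves="0.218 -0.041 0 -7.5 0.06; 0.218 -0.041 0 -7.5 0.06; 0.218 -0.041 0.031 -7.5 0.06; 0.218 -0.041 0.031 -7.5 0.06; 0.218 -0.041 0.031 -7.5 0.06; 0.218 -0.041 0.031 -7.5 0.06; 0.218 -0.041 0.031 -7.5 0.06; 0.218 -0.041 0.031 -7.5 0.06",
)

```text
time: 7.53
position: [0.4909, 0.145, 0.1177]
tool_rot: [0.593, 0.805, -0.001, -0.001]
ft_force: [-0.4, -0.3, 0.1]
grip_width: 0.0459
grip_force: 0.0
```

```bash
python3 - <<'E'
from h import *
m=cams.camera_model("wrist");im=cams.camera("wrist")
t=cams.camera("top");s=cams.camera("scene")
A=cv2.resize(t[210:330,300:460],(480,360),interpolation=2);B=cv2.resize(s[210:300,180:340],(640,360),interpolation=2)[:, :310];W=cv2.resize(im,(300,225))
cv=np.zeros((590,795,3),np.uint8);cv[:360,:480]=A;cv[:360,484:794]=B;cv[362:587,:300]=W;cv2.imwrite("pics/c3.png",cv)
g=cv2.inRange(cv2.cvtColor(im,cv2.COLOR_BGR2HSV),(0,0,185),(180,50,255));g[262:]=0
for k in cv2.findContours(g,0,2)[0]:
    if cv2.contourArea(k)<800: continue
    b=cv2.boxPoints(cv2.minAreaRect(k)); P=np.array([ray(m,*p,.02)[:2] for p in b])
    e=[P[1]-P[0],P[2]-P[1]];L=max(e,key=np.linalg.norm)
    print("bar",b.round(),P.mean(0),[np.linalg.norm(v) for v in e],np.degrees(np.arctan2(L[1],L[0])))
go([.4667,.2261,.0],107.04)
E
```

```text
bar [[150. 124.]
 [173. 119.]
 [198. 218.]
 [175. 223.]] [0.36662238 0.16390668] [np.float64(0.0180332673779805), np.float64(0.07524604979765329)] -64.01666043826626
bar [[304.  56.]
 [340.  56.]
 [340. 198.]
 [304. 198.]] [0.46603871 0.22687817] [np.float64(0.02545514124334249), np.float64(0.10047470327955166)] -71.94044779916076
t 7.68 at [0.4932 0.1429 0.1183] hd 106.96 F [-0.3 -0.7  0.2]
shift [ 0.0873 -0.0012  0.1183] spin -0.08
```

View pics/c3.png

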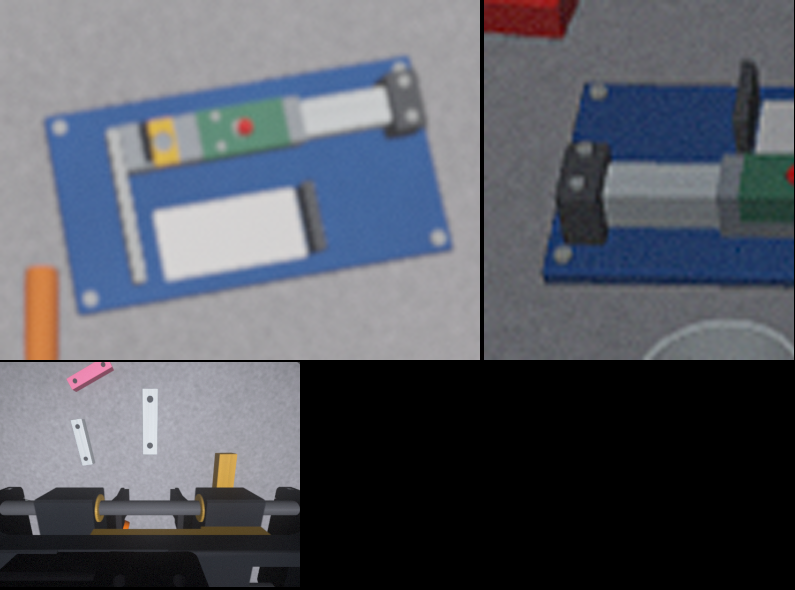

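The button stands red in the green collar (245,127 in the crop), so the jig is open. The bar is clear for the grasp.

```bash
python3 - <<'E'
from h import *
go([.4660,.2268,.005],107.6)
E
```

```text
t 7.68 at [0.4932 0.1429 0.1183] hd 106.96 F [-0.3 -0.7  0.2]
shift [ 0.0882 -0.0016  0.1133] spin -0.64
```

Emit:
servo_tool(
  moves="0.0882 -0.0016 0 -0.6 0.06; 0.0882 -0.0016 0 -0.6 0.06; 0.0882 -0.0016 0.03 -0.6 0.06; 0.0882 -0.0016 0.06 -0.6 0.06; 0.0882 -0.0016 0.085 -0.6 0.06; 0.0882 -0.0016 0.1 -0.6 0.06; 0.0882 -0.0016 0.108 -0.6 0.06; 0.0882 -0.0016 0.1133 -0.6 0.06; 0.0882 -0.0016 0.1133 -0.6 0.06; 0.0882 -0.0016 0.1133 -0.6 0.06",
)

```text
time: 8.52
position: [0.4661, 0.2271, 0.0052]
tool_rot: [0.591, 0.807, 0.0, 0.0]
ft_force: [0.3, 0.0, -0.4]
grip_width: 0.0599
grip_force: 0.0
```

Emit:
servo_tool(
  moves="0 0 0 0 0.01; 0 0 0 0 0.01; 0 0 0 0 0.01; 0 0 0 0 0.01; 0 0 0 0 0.01; 0 0 0 0 0.01; 0 0 0 0 0.01",
  grip_force=25,
)

```text
time: 9.1
position: [0.4652, 0.2275, 0.0048]
tool_rot: [0.59, 0.807, 0.0, 0.0]
ft_force: [-0.0, -1.0, 0.9]
grip_width: 0.0238
grip_force: 25.0
```

Emit:
servo_tool(
  moves="0 0 -0.01 0 0.01; 0 0 -0.04 0 0.01; 0 0 -0.075 0 0.01; 0 0 -0.1 0 0.01; 0 0 -0.1 0 0.01",
)

```text
time: 9.52
position: [0.4682, 0.2284, 0.1096]
tool_rot: [0.59, 0.807, 0.004, 0.003]
ft_force: [1.1, 0.3, -1.2]
grip_width: 0.0239
grip_force: 25.0
```

```bash
python3 - <<'E'
from h import *
a=np.radians(9.6);x=np.array([np.cos(a),np.sin(a)]);y=np.array([-x[1],x[0]])
go([*(np.array([.5781,-.1159])-.070*x+.023*y),.1],99.6);print(get_obs()["grip_width"])
E
```

```text
t 9.52 at [0.4682 0.2284 0.1096] hd 107.66 F [ 1.1  0.3 -1.2]
shift [-0.3288 -0.0659  0.0091] spin 8.06
0.02393165437603747
```

Emit:
servo_tool(
  moves="-0.3288 -0.0659 0 8 0.01; -0.3288 -0.0659 0 8 0.01; -0.3288 -0.0659 0 8 0.01; -0.3288 -0.0659 0 8 0.01; -0.3288 -0.0659 0 8 0.01; -0.3288 -0.0659 0 8 0.01; -0.3288 -0.0659 0 8 0.01; -0.3288 -0.0659 0 8 0.01; -0.3288 -0.0659 0.009 8 0.01; -0.3288 -0.0659 0.009 8 0.01",
)

```text
time: 10.35
position: [0.5016, -0.1083, 0.0944]
tool_rot: [0.647, 0.762, -0.0, -0.001]
ft_force: [-1.4, 1.4, -2.5]
grip_width: 0.0236
grip_force: 25.0
```

Emit:
servo_tool(
  moves="0 0 0 0 0.01; 0 0 0 0 0.01",
)

```text
time: 10.52
position: [0.5007, -0.1042, 0.0952]
tool_rot: [0.645, 0.764, -0.0, -0.001]
ft_force: [0.2, 0.1, -1.8]
grip_width: 0.0237
grip_force: 25.0
```

```bash
python3 - <<'E'
from h import *
a=np.radians(9.6);x=np.array([np.cos(a),np.sin(a)]);y=np.array([-x[1],x[0]])
go([*(np.array([.5781,-.1159])-.070*x+.023*y),.018],99.6)
m=cams.camera_model("wrist");im=cams.camera("wrist");cv2.imwrite("pics/w4.png",im)
# predicted stop plate pixel for check
for n,d in[("pad far-left",(-.095,.0712)),("pad far-right",(-.045,.0712)),]:
    p=np.array([.5781,-.1159])+d[0]*x+d[1]*y;print(n,proj(m,[*p,.012]).round(1))
for jx in(-.0938,):
    p=np.array([.5781,-.1159])+jx*x+.087*y;print("stop",proj(m,[*p,.046]).round(1))
E
```

```text
t 10.52 at [ 0.5007 -0.1042  0.0952] hd 99.7 F [ 0.2  0.1 -1.8]
shift [-0.0016  0.0045  0.0772] spin 0.1
pad far-left [293.5 184.8]
pad far-right [361.8 184.9]
stop [290.7 164. ]
```

View pics/w4.png

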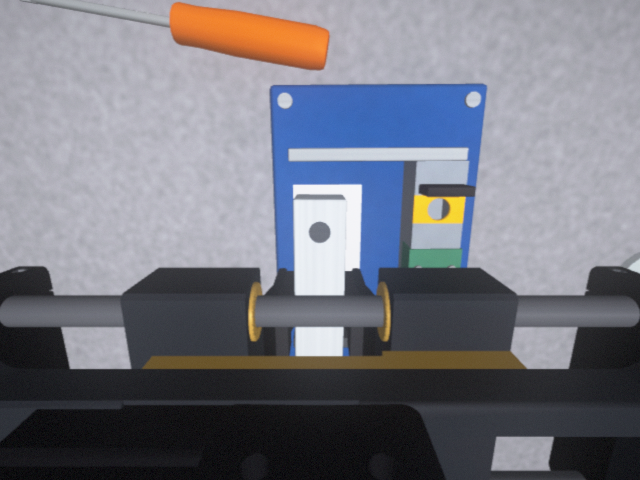

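The pad's far edge is at (293–362, 184) as predicted, the stop plate is just beyond at row ~155, and the bar is parallel and about 4.5 mm left of the pad's middle. Correcting and lowering.

Emit:
servo_tool(
  moves="-0.0016 0.0045 0 0.1 0.01; -0.0016 0.0045 0.02 0.1 0.01; -0.0016 0.0045 0.04 0.1 0.01; -0.0016 0.0045 0.055 0.1 0.01; -0.0016 0.0045 0.066 0.1 0.01; -0.0016 0.0045 0.072 0.1 0.01; -0.0016 0.0045 0.075 0.1 0.01; -0.0016 0.0045 0.075 0.1 0.01",
)

```text
time: 11.23
position: [0.5069, -0.1063, 0.0204]
tool_rot: [0.646, 0.764, -0.0, -0.0]
ft_force: [-0.5, -0.0, -1.6]
grip_width: 0.0237
grip_force: 25.0
```

```bash
python3 - <<'E'
from h import *
a=np.radians(9.6);x=np.array([np.cos(a),np.sin(a)]);y=np.array([-x[1],x[0]])
go([*(np.array([.5781,-.1159])-.070*x+.023*y),.0168],99.6)
E
```

```text
t 11.23 at [ 0.5069 -0.1063  0.0204] hd 99.58 F [-0.5 -0.  -1.6]
shift [ 0.0016 -0.0014  0.0036] spin -0.02
```

Emit:
servo_tool(
  moves="0.001 -0.0012 0.001 0 0.01; 0.001 -0.0012 0.002 0 0.01; 0.001 -0.0012 0.003 0 0.01; 0.001 -0.0012 0.0035 0 0.01",
)

```text
time: 11.57
position: [0.5057, -0.1061, 0.0176]
tool_rot: [0.646, 0.763, 0.0, 0.0]
ft_force: [0.3, -0.5, -1.6]
grip_width: 0.0237
grip_force: 25.0
```

Emit:
servo_tool(
  moves="0 0 0.0005 0 0.01; 0 0 0.001 0 0.01; 0 0 0.001 0 0.01",
)

```text
time: 11.82
position: [0.5056, -0.1061, 0.0168]
tool_rot: [0.646, 0.763, 0.0, 0.0]
ft_force: [-0.9, 0.1, 4.6]
grip_width: 0.0241
grip_force: 25.0
```

Emit:
servo_tool(
  moves="0 0 0 0 0.036; 0 0 0 0 0.036; 0 0 0 0 0.036; 0 0 0 0 0.036; 0 0 -0.015 0 0.036; 0 0 -0.04 0 0.036; 0 0 -0.08 0 0.036; 0 0 -0.12 0 0.036; -0.03 -0.04 -0.16 0 0.036; -0.06 -0.08 -0.18 0 0.036",
)

```text
time: 12.65
position: [0.4592, -0.1567, 0.1839]
tool_rot: [0.644, 0.765, 0.001, 0.003]
ft_force: [0.1, -1.0, 0.1]
grip_width: 0.0362
grip_force: 0.0
```

Emit:
servo_tool(
  moves="-0.03 -0.12 0 0 0.036; -0.06 -0.12 0 0 0.036; -0.08 -0.12 0 0 0.036; -0.08 -0.12 0 0 0.036; -0.08 -0.12 0 0 0.036",
)

```text
time: 13.07
position: [0.3507, -0.2591, 0.1813]
tool_rot: [0.648, 0.762, -0.001, 0.001]
ft_force: [0.1, -0.4, -0.7]
grip_width: 0.036
grip_force: 0.0
```

```bash
python3 - <<'E'
from h import *
t=cams.camera("top");s=cams.camera("scene")
cv=np.zeros((600,800,3),np.uint8);cv[:300,:400]=cv2.resize(t[210:330,300:460],(400,300),interpolation=2);cv[:300,400:]=cv2.resize(s[200:305,180:320],(400,300),interpolation=2)
cv[300:,:400]=cv2.resize(t,(400,300));cv[300:,400:]=cv2.resize(s,(400,300));cv2.imwrite("pics/f.png",cv)
go([0,0,0],0)
E
```

```text
t 13.17 at [ 0.3518 -0.2556  0.1809] hd 99.37 F [0.2 0.1 0.3]
shift [ 0.3094 -0.3055  0.181 ] spin 99.37
```

View pics/f.png

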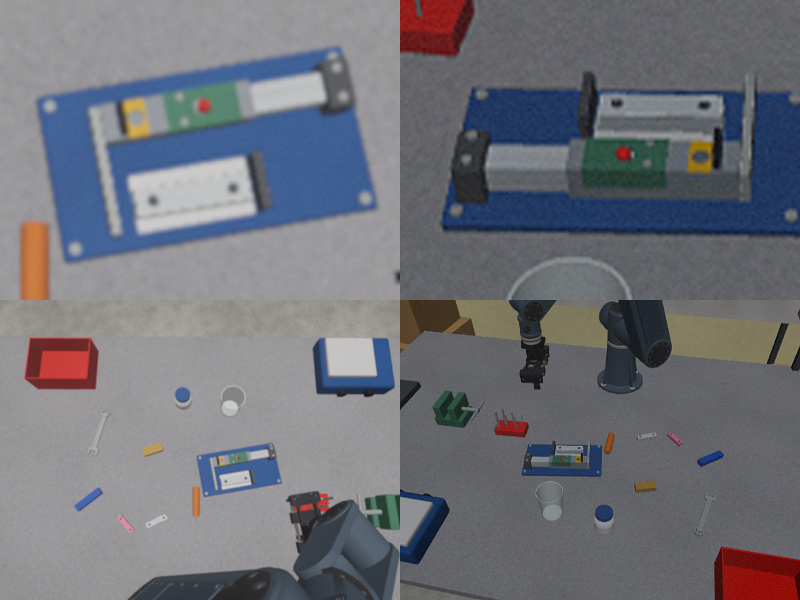

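The bar lies flat on the pad (192,190 in the crop), between fence and stop. The button is up in the collar, the other things are undisturbed, and the arm is clear.

```bash
python3 -c "
from h import *
print(job.hand_in())"
```

```text
the job is handed in; nothing more can be done
None
```

The job is handed in. The sleeve is caught with the red button up in the green collar, and the aluminium bar lies flat on the white pad between the fence and the stop plate. The highest force read on the jig was about 11 N, and the robot used about 13 s of its 61 s.

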